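Load a paper roll into the receipt printer

TASK

Press the thumb latch on the receipt printer so that its cover pops open, lay the paper roll from the rest in the printer's bay, then swing the cover down and push it until it snaps shut and stays shut by itself. Press gently, as with any small plastic mechanism, lower the roll in rather than dropping it, and leave the other things on the counter where they stand.

Things in the scene. Friction and masses are not known exactly. Their poses are not given: they have to be found in the camera images.
- printer: Steel base plate of the receipt printer, fixed: 214 x 104 x 5 (all sizes in mm). Origin on the counter under the paper bay's centre; x to the printer's back (away from the robot, turned up to 14 degrees), z up. The grey printer (x -125 to 85, y -50 to 50) stands on it on screw feet and is 0 to 10 mm higher than all heights given here: how much is not measured: feel for it.
- bay (a point): Seated centre of the roll if the printer stood at its lowest (48.8 above the counter; truly 0 to 10 higher); axes as the printer's, the roll lies along y. The bay is an open-topped box, inside x -55 to 55, y -42 to 42, floor at z 20, rim at z 80, walls 8 thick. On its floor two steel bars, diameter 8, along y at x = +-15 cradle the roll.
- hinge_line (a point): Middle of the cover's hinge line, along the printer's y, at printer x 75, z 81 (truly 0 to 10 higher). The cover is a flat black plate 142 long from hinge to free front edge, 100 wide, 8 thick; its outer (upper when shut) face lies 9 from the hinge line. A catch bar stands 9 out from the free edge. Fully open, that edge is about 220 above the counter and 34 behind the hinge.
- lid (a joint): Cover angle: 0 down on its firm rubber stop, about 0.014 when shut and held by the latch, 1.75 fully open (10 degrees past upright, away from the robot). A spring opens it: about 3 N at the free edge holds it down. Pushed 115 from the hinge, about 8 to 10 N snaps it past the latch hook; it catches only within 2 mm of the stop, else it springs open again.
- thumb_pad (a point): Centre of the top of the latch's thumb pad, a ribbed black plate 32 (x) x 44 (y) x 6, at printer x -106, z 74 (truly 0 to 10 higher). The block under it (x -125 to -63) is 55 high, its sides (|y| over 32) 66. Behind the pad the latch hook stands over the middle of the cover's front edge: 22 wide, x -84 to -70, top at z 102, 12 above the shut cover.
- latch (a joint): Tilt of the spring latch: 0 at rest (hook over the cover's catch bar), grows as the thumb pad is pressed down, 0.24 at its hard stop (pad centre 7.5 mm down). The cover comes free at about 0.15 (5 mm); a flat fingertip needs 3 N at first, 6 to 9 N to free the cover. It springs back; the hook's sloping top lets the closing cover push it aside.
- roll: White paper roll, a cylinder of diameter 50 and 79 long, 0.1 to 0.2 kg. Origin at its centre, y along its axis (it lies flat, its axis level). It starts on the roll rest, centre 31.8 above the counter.
- roll_rest: Low steel rest fixed to the counter: plate 44 x 90 x 3 with two bars of 8 mm diameter along its y at x = +-15. Origin on the counter under its centre; the roll lies along its y.
- sanitiser: Pump bottle, 60 diameter, 155 high, stands loose on the counter; origin under its centre. Leave alone.
- card_reader: Flat black card terminal 150 x 75 x 23, lies loose; origin under its centre. Leave alone.
- napkin_holder: Steel holder 90 x 140 x 104, stands loose; origin under its centre. Leave alone.
- shaker: Glass jar with a steel cap, 56 diameter, 100 high, stands loose; origin under its centre. Leave alone.
Not all that is in view belongs to the job. What is shaped like the roll but green is not meant.

How it is judged:
By the outcome, as a careful person would: the job done as asked, in the order asked, and still so for the second after the job is handed in, with the robot touching nothing.
It also fails if it takes over 72 s, if anything falls off the work surface, if the arm or the gripper's body presses on something with over 40 N, if the wrist force passes 120 N, or if a joint passes its speed limit or range.

ROBOT

A 7-joint arm with a two-finger parallel gripper is mounted at the origin on the work surface. World frame = base frame: x ahead of the robot, y to its left, z up, the work surface at z = 0. Lengths are in m, angles in degrees, forces in N, time in s.
With the tool pointing down it reaches from about 0.425 to 0.875 m from the base axis. Payload 4.7 kg.
Tool frame: the origin (TCP) lies between the finger pads; the fingertips stand 19 mm ahead of it and the grasp point (between the pads) is the TCP; x points along the fingers, z is the direction in which the jaws open and shut, and the axes are right-handed (so a half turn about x gives the same grasp; the last joint's range is limited). The gripper opens to 87 mm and grips with 3 to 60 N. Pads are 19 mm wide; open, the fingers measure 117 mm over their backs; the gripper's body (75 mm by 190 mm) begins 51 mm behind the grasp point.
Start: joints at [-74.192, 18.392, -4.016, 83.108, 1.295, 78.541, -3.26], TCP at [0.168, 0.628, 0.242] pointing down, gripper open.
Joint ranges: [-163.93, 163.93], [-17.29, 119.83], [-79.2, 71.16], [3.27, 140.29], [-89.18, 269.18], [5.43, 117.66], [-154.24, 154.24]. Speed limits (degrees/s): [147.25, 147.25, 180, 180, 180, 180, 180].

INTERFACE

Orientations are given as [roll, pitch, yaw] about the fixed x, y, z axes, in that order (R = Rz(yaw) Ry(pitch) Rx(roll)).
In Python, from cell import monitor, read_camera, camera_model, env, regions_of gives the robot as it stands. The module is installed in compiled form; this text tells all that it offers.
- The arm moves only by the tool step_arm, never from a script. Its argument "deltas" is a list of rows, each a list of 5 numbers: the gripper's target within -1 to 1 (fully open at 1, half-way at 0, shut at -1), then the shift along the tool's x, y, z in m, then the turn about the tool's x in degrees. A call has 1 to 12 rows; each row is the pose to reach, as a shift and turn from the pose commanded when the call began, along the tool's axes at that moment; what a row does not reach only later rows make up. A row lasts 1/8 s, in which the tool goes at most 62.5 mm and 10.7 degrees, less where a joint would pass 70% of its speed; a pose out of reach is approached as far as the arm can. A call with a gripper value outside its range is refused whole. The fingers move at their own pace and stop on an object; "newtons" is the grip in N (left out, the last holds). Time passes only in rows, so rows that repeat a pose let the fingers close. It gives the time, the measured TCP pose, the force and the opening at its end, in the units of the state.
- monitor.get_obs(): the state, without advancing time (a new reading comes with each control period).
- read_camera(name): name is "scene" or "top" or "wrist"; returns (picture, depth): 420x560x3 uint8, red, green, blue; 420x560 float32, m along the optical axis (not along the pixel's ray), 0 where there is no reading.
- camera_model(name): a dict with "fx", "fy", "cx", "cy" (pixels), "xyz" and "attitude" of the camera in the world. Camera axes: x right, y down, z forward; pixel columns grow to the right and rows downward; lengths in m; the calibration is good to about 2 mm. A picture is of the moment at which its call begins: read the wrist's pose just before it. camera_model takes no time and is no camera call; for the wrist camera it gives the pose at the moment of the call.
- env.sign_off(): hands the job in, once; it reports no verdict.
Trained networks look in the newest picture that a camera, given by its name, has taken for a name from the list of things; names that differ only in an ending like _2 or _b are one class to them, and where a whole thing is asked for, a point or a joint stands for the part that bears it (a point fixed in the world has none). Each returns a list of dicts, best first, with "p" (0 to 1); they miss things now and then, are a little off and sometimes report something else, mostly with a low value. They report only what shows in the picture. A call takes as long as a camera call. They do not tell look-alikes from the thing itself.
- regions_of(camera, thing): "pixels" (420x560 bool, what is visible of it) and "pixel" ([column, row] in pixels, amid what is visible of it).
The state is a dict: "time_s": time; "qpos": joint angles; "joint_velocities": joint speeds; "effort": joint torques, N m; "tool_pos": TCP position; "tool_rot": TCP orientation; "force": force on the tool from outside, world axes, zero at the start; "wrist_torque": the same for the moment, N m; "grip_width": finger opening in m.
Only numpy, scipy, OpenCV 4.12 (cv2) and the standard library are available. Lean on these libraries where they do the work, as an engineer would, in place of code of your own. Each camera call takes 0.05 s, during which the arm holds its last target. There are 200 camera calls.

## Working session

There is one attempt and no reset: what is moved stays moved. The work goes in short steps, Python scripts to look and compute and a tool call to move; the robot and the scene stay as the last step left them, time stands still between calls to the robot, and variables do not carry over. Pictures are saved under pics/ and viewed, about 8 in all and at most 12, crops included, and the job is handed in when it is done.

Besides the shell and the picture viewer there is one more tool, called after ">>>" in YAML: its name, and indented under it one key for each argument. step_arm: Moves the arm, as the interface text tells. Its arguments: {"type":"object","properties":{"deltas":{"type":"array"},"newtons":{"type":"number"}},"required":["deltas"]}

```bash
ls; mkdir -p pics
python3 - <<'E'
from cell import *
import cv2,numpy as np
o=monitor.get_obs(); print({k:np.round(v,3).tolist() for k,v in o.items()})
ims=[]
for n in("scene","top"):
    p,d=read_camera(n); cv2.imwrite(f"pics/{n}0.png",p[...,::-1]); np.save(f"pics/{n}0.npy",d); print(n,camera_model(n))
    for t in("printer","roll","roll_rest","thumb_pad","hinge_line"):
        for r in regions_of(n,t)[:3]:print(t,round(r["p"],2),np.round(r["pixel"]),r["pixels"].sum())
E
```

```text
pics
{'time_s': 0.0, 'qpos': [-74.192, 18.438, -4.018, 83.175, 1.297, 78.54, -3.26], 'joint_velocities': [0.122, 0.018, -0.034, -0.029, -0.027, 0.043, 0.108], 'effort': [0.001, -49.128, -0.403, -31.254, -0.064, 0.044, 0.0], 'tool_pos': [0.168, 0.627, 0.24], 'tool_rot': [-176.306, 89.892, -101.302], 'force': [-0.608, -0.343, 0.341], 'wrist_torque': [-0.008, 0.013, -0.013], 'grip_width': 0.087}
scene {'fx': 481.6811032291878, 'fy': 481.6811032291878, 'cx': 287.3614222388395, 'cy': 212.21395980367103, 'xyz': array([1.44071791, 0.43989637, 0.69368297]), 'attitude': array([-123.0610069 ,    0.48915704,  116.98051238])}
printer 0.87 [235. 193.] 3588
printer 0.52 [231. 180.] 1245
roll 0.8 [338. 264.] 932
roll 0.61 [358. 230.] 679
roll 0.57 [311. 217.] 663
roll_rest 0.72 [356. 245.] 219
thumb_pad 0.71 [233. 196.] 3734
hinge_line 0.84 [235. 195.] 3692
hinge_line 0.53 [361. 231.] 759
top {'fx': 438.1743069879819, 'fy': 438.1743069879819, 'cx': 277.9433183169139, 'cy': 204.6990237373482, 'xyz': array([0.39893424, 0.01080802, 1.11266638]), 'attitude': array([-168.67816104,   -0.9981065 ,  -89.80366585])}
printer 0.79 [346. 241.] 4199
roll 0.92 [263. 242.] 610
roll 0.9 [200. 292.] 717
roll 0.7 [214. 184.] 650
roll_rest 0.4 [228. 233.] 74
thumb_pad 0.89 [346. 240.] 4167
hinge_line 0.81 [348. 236.] 4059
```

View pics/top0.png

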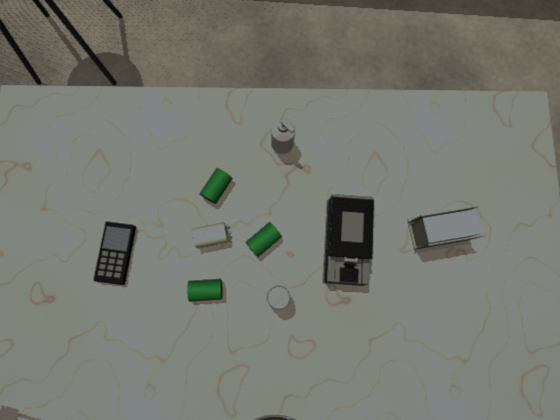

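View pics/scene0.png

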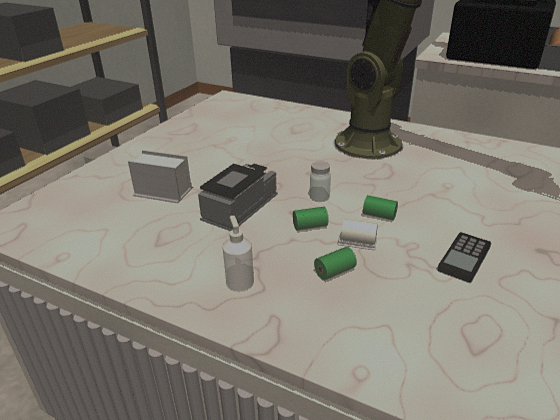

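Top view: the white roll on its rest is at (210,235). The look-alikes are green cylinders at (216,185), (264,239) and (205,290). Only the white one fits, since green is not meant. The printer is at (348,240), with its latch at the bottom near (348,270). I'll measure next and enlarge the white roll to confirm it.

```bash
cat > h.py <<'E'
from cell import *
import cv2,numpy as np
from scipy.spatial.transform import Rotation as Ro
def cloud(n,d,m=None):
    m=m or camera_model(n); v,u=np.mgrid[:420,:560]
    c=np.stack([(u-m["cx"])/m["fx"]*d,(v-m["cy"])/m["fy"]*d,d],-1)
    return c@Ro.from_euler("xyz",m["attitude"],degrees=True).as_matrix().T+m["xyz"]
E
python3 - <<'E'
from h import *
p=cv2.imread("pics/top0.png"); d=np.load("pics/top0.npy"); P=cloud("top",d); Z=P[...,2]
print("table",np.median(Z[330:370,100:500]))
def rect(m,name):
    m&=(d>0); q=P[m]; r=cv2.minAreaRect((q[:,:2]*1000).astype(np.float32)); print(name,m.sum(),np.round(r[0],1),np.round(r[1],1),round(r[2],2),np.round(np.percentile(q[:,2],[2,50,90,98]),4))
B=np.zeros(Z.shape,bool)
def box(c0,c1,r0,r1):
    b=B.copy(); b[r0:r1,c0:c1]=1; return b
hsv=cv2.cvtColor(p,cv2.COLOR_BGR2HSV)
rect(box(186,236,215,255)&(Z>0.02)&(hsv[...,1]<90),"roll")
rect(box(186,240,215,255)&(Z>0.045),"rolltop")
rect(box(310,390,180,300)&(Z>0.012),"printer")
rect(box(310,390,180,300)&(Z>0.08),"cover")
rect(box(310,390,180,300)&(Z>0.1),"hi")
rect(box(240,290,215,262)&(Z>0.02),"green1")
rect(box(195,235,160,208)&(Z>0.02),"green2")
rect(box(180,228,272,306)&(Z>0.02),"green3")
rect(box(262,296,280,312)&(Z>0.02),"shaker")
rect(box(265,300,115,160)&(Z>0.02),"sanit")
rect(box(400,490,200,255)&(Z>0.02),"napkin")
c=np.vstack([cv2.resize(p[215:260,180:250],(560,360),interpolation=2)]); e=cv2.resize(p[190:295,310:390],(274,360),interpolation=2)
cv2.imwrite("pics/crop1.png",cv2.convertScaleAbs(np.hstack([c[:, :520],e]),alpha=1.5))
E
```

```text
table -0.000739036583219943
roll 667 [538.3 161.2] [48.7 79. ] 12.6 [0.0337 0.0521 0.057  0.0585]
rolltop 545 [538.4 161.4] [43.6 78.8] 11.93 [0.0456 0.0532 0.0573 0.0587]
printer 4040 [ 526.1 -177.4] [100.7 211.6] 85.97 [0.0315 0.0945 0.0981 0.0998]
cover 2728 [ 527.9 -177.6] [100.5 205.3] 86.07 [0.0809 0.0959 0.0986 0.1001]
hi 63 [ 528.7 -178.8] [ 89.9 124.9] 83.36 [0.1    0.1003 0.1015 0.1024]
green1 648 [529.7  29.8] [49.5 79. ] 40.69 [0.027  0.0455 0.05   0.0517]
green2 632 [665.4 152.7] [49.5 79.3] 58.87 [0.0256 0.0451 0.0496 0.0519]
green3 710 [405.4 170.4] [49.8 79.2] 3.94 [0.0259 0.0451 0.0498 0.0514]
shaker 454 [388.6  -6.4] [54.1 53.8] 46.07 [0.0665 0.0988 0.1015 0.1032]
sanit 666 [788.9 -17.2] [60.3 57.3] 0.46 [0.0246 0.1038 0.1521 0.1559]
napkin 2095 [ 556.1 -415.8] [ 73.5 140.8] 9.89 [0.0278 0.095  0.0991 0.1044]
```

View pics/crop1.png

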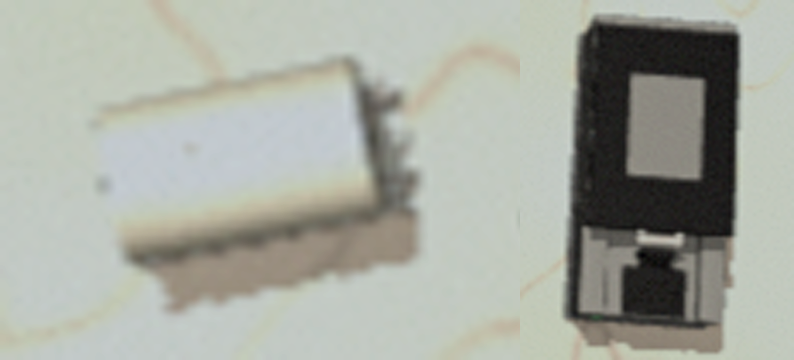

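```bash
cat >> h.py <<'E'
PO=np.array([.546,-.1788]); PY=-4.0
def pr(x,y,z=0):  # printer -> world
    a=np.radians(PY); return np.array([PO[0]+x*np.cos(a)-y*np.sin(a),PO[1]+x*np.sin(a)+y*np.cos(a),z])
def topr(p):
    a=np.radians(PY); q=np.asarray(p)[:2]-PO; return np.round([q[0]*np.cos(a)+q[1]*np.sin(a),-q[0]*np.sin(a)+q[1]*np.cos(a),p[2]],4)
def go(*targets,jaw=None):
    """deltas to world targets; jaw = world heading of the jaw axis (mod 180)"""
    o=monitor.get_obs(); R=Ro.from_euler("xyz",o["tool_rot"],degrees=True).as_matrix()
    h=np.degrees(np.arctan2(R[1,2],R[0,2])); print("pos",np.round(o["tool_pos"],4),"jaw heading",round(h,2),"toolx",np.round(R[:,0],3),"q7",o["qpos"][6].round(1),"F",np.round(o["force"],1),"w",round(float(o["grip_width"]),4),"t",o["time_s"])
    t=0
    if jaw is not None:
        t=-((jaw-h+90)%180-90)   # tool x is down: positive turn lowers the heading
    for T in targets: print("  ->",np.round(T,4),"delta",np.round(R.T@(np.array(T)-o["tool_pos"]),4),"turn",round(t,1),"alt",round(t-np.sign(t)*180,1))
E
python3 - <<'E'
from h import *
go([.45,.40,.25],pr(-.18,0,.25),pr(-.11,0,.20),jaw=PY+90)
print(camera_model("wrist"), "pad",pr(-.110,0))
E
```

```text
pos [0.1682 0.6279 0.2416] jaw heading 75.0 toolx [ 0.  0. -1.] q7 -3.3 F [-0.1 -0.8 -0.5] w 0.0869 t 0.6
  -> [0.45 0.4  0.25] delta [-0.0084 -0.3311 -0.1472] turn -11.0 alt 169.0
  -> [ 0.3664 -0.1662  0.25  ] delta [-0.0085 -0.397  -0.7158] turn -11.0 alt 169.0
  -> [ 0.4363 -0.1711  0.2   ] delta [ 0.0415 -0.4657 -0.7024] turn -11.0 alt 169.0
{'fx': 369.3049490068096, 'fy': 369.3049490068096, 'cx': 279.7859316938731, 'cy': 202.80835083237434, 'xyz': array([0.09833479, 0.64631203, 0.38481271]), 'attitude': array([1.64812255e+02, 1.78629064e-02, 7.50409817e+01])} pad [ 0.43626795 -0.17112679  0.        ]
```

>>> step_arm:
  deltas:
    - [-1,-0.008,-0.06,-0.03,0]
    - [-1,-0.008,-0.12,-0.06,0]
    - [-1,-0.008,-0.18,-0.09,0]
    - [-1,-0.008,-0.25,-0.13,0]
    - [-1,-0.008,-0.33,-0.16,0]
    - [-1,-0.008,-0.39,-0.2,0]
    - [-1,-0.008,-0.42,-0.26,0]
    - [-1,-0.008,-0.43,-0.32,0]
    - [-1,-0.008,-0.44,-0.38,0]
    - [-1,-0.008,-0.45,-0.44,0]
    - [-1,-0.008,-0.455,-0.5,-5]
    - [-1,-0.008,-0.46,-0.56,-11]
  newtons: 20

```text
time_s: 2.1
tool_pos: [0.4742, 0.0111, 0.2499]
tool_rot: [-63.9, 89.9, 22.2]
force: [0.4, -1.1, 1.4]
grip_width: 0.0
```

Run:
```python
from h import *
go(pr(-.11,0,.15),jaw=PY+90)
```

```text
pos [0.4742 0.0111 0.2499] jaw heading 86.18 toolx [ 0.001  0.    -1.   ] q7 80.0 F [ 0.4 -1.1  1.4] w 0.0 t 2.1
  -> [ 0.4363 -0.1711  0.15  ] delta [ 0.0998  0.0258 -0.1844] turn 0.2 alt -179.8
```

>>> step_arm:
  deltas:
    - [-1,0.02,0.012,-0.06,0]
    - [-1,0.05,0.02,-0.12,0]
    - [-1,0.08,0.026,-0.184,0]
    - [-1,0.1,0.026,-0.184,0]
    - [-1,0.1,0.026,-0.184,0]

```text
time_s: 2.72
tool_pos: [0.4339, -0.1693, 0.1483]
tool_rot: [85.6, 89.8, 171.5]
force: [0.0, 0.8, 0.1]
grip_width: 0.0006
```

Run:
```python
from h import *
go(pr(-.11,0,.1),jaw=PY+90)
m=camera_model("wrist"); p,d=read_camera("wrist"); P=cloud("wrist",d,m)
s,_=read_camera("scene")
cv2.imwrite("pics/v1.png",np.hstack([cv2.resize(p,(400,300)),cv2.resize(s[40:240,130:400],(400,300))])[...,::-1])
np.savez("pics/w1.npz",p=p,d=d,P=P)
q=P[(d>0)]; L=np.array([topr(x) for x in q[::7]])
def zz(x0,x1,y0,y1):
    k=(L[:,0]>x0)&(L[:,0]<x1)&(L[:,1]>y0)&(L[:,1]<y1); print((x0,x1,y0,y1),k.sum(),np.round(np.percentile(L[k,2],[10,50,90]),4) if k.any() else "")
zz(-.05,.05,-.04,.04); zz(-.12,-.095,-.018,.018); zz(-.12,-.07,.036,.047); zz(-.12,-.07,-.047,-.036); zz(-.3,-.15,-.2,.2)
k=(L[:,2]>.05)&(L[:,2]<.12); r=cv2.minAreaRect((L[k,:2]*1000).astype(np.float32)); print(r)
```

```text
pos [ 0.4339 -0.1693  0.1483] jaw heading 85.81 toolx [-0.003  0.001 -1.   ] q7 103.5 F [0.  0.8 0.1] w 0.0006 t 2.725
  -> [ 0.4363 -0.1711  0.1   ] delta [ 0.0483 -0.0026 -0.0017] turn -0.2 alt 179.8
(-0.05, 0.05, -0.04, 0.04) 1 [0.0971 0.0971 0.0971]
(-0.12, -0.095, -0.018, 0.018) 359 [0.0787 0.0804 0.1789]
(-0.12, -0.07, 0.036, 0.047) 70 [0.0708 0.0716 0.0724]
(-0.12, -0.07, -0.047, -0.036) 70 [0.0707 0.0715 0.0724]
(-0.3, -0.15, -0.2, 0.2) 13078 [-9.000e-04  2.000e-04  2.048e-01]
((-41.69155502319336, 3.1188507080078125), (191.55287170410156, 401.1957092285156), 19.84096336364746)
```

View pics/v1.png

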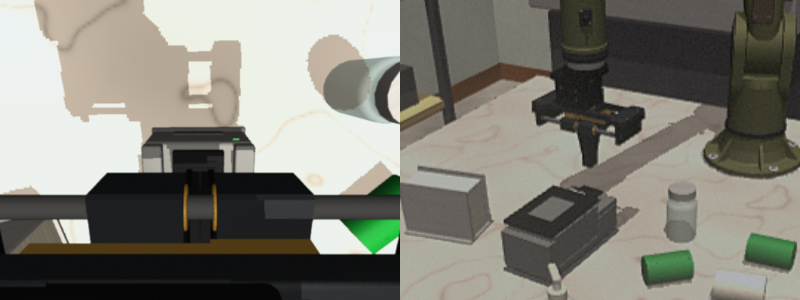

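Run:
```python
from h import *
w=np.load("pics/w1.npz"); q=w["P"][w["d"]>0]; L=np.array([topr(x) for x in q])
k=(L[:,2]>.064)&(L[:,2]<.078)&(abs(L[:,1])<.08)&(abs(L[:,0]+.1)<.06); S=L[k]
print(k.sum(),np.percentile(S[:,0],[0.5,2,50,99]),np.percentile(S[:,1],[0.5,1,99,99.5]))
for x0 in(-.125,-.115,-.105,-.095):
    t=S[(S[:,0]>x0)&(S[:,0]<x0+.01)]; print(x0,len(t),t[:,1].min(),t[:,1].max())
pad=L[(abs(L[:,2]-.0795)<.004)&(abs(L[:,1])<.04)&(abs(L[:,0]+.1)<.04)]; print("pad",len(pad),np.percentile(pad[:,0],[1,50,99]),np.percentile(pad[:,1],[1,99]))
```

```text
2442 [-0.1249  -0.1247  -0.11425 -0.1008 ] [-0.0498 -0.0495  0.0489  0.0493]
-0.125 1134 -0.0505 0.0494
-0.115 893 -0.0506 0.0498
-0.105 395 -0.0503 0.0497Traceback (most recent call last):
  File "<stdin>", line 6, in <module>
    return umr_minimum(a, axis, None, out, keepdims, initial, where)
ValueError: zero-size array to reduction operation minimum which has no identity
```

>>> step_arm:
  deltas:
    - [-1,0.02,-0.002,-0.002,0]
    - [-1,0.04,-0.002,-0.002,0]
    - [-1,0.044,-0.002,-0.002,0]
    - [-1,0.044,-0.002,-0.002,0]

```text
time_s: 3.32
tool_pos: [0.4384, -0.17, 0.1064]
tool_rot: [-86.5, 89.9, -0.4]
force: [-0.1, 0.3, 0.4]
grip_width: 0.0002
```

>>> step_arm:
  deltas:
    - [-1,0.003,0,0,0]
    - [-1,0.006,0,0,0]
    - [-1,0.006,0,0,0]

```text
time_s: 3.7
tool_pos: [0.4375, -0.1706, 0.0995]
tool_rot: [16.9, 90.0, 102.9]
force: [-0.3, 0.6, 0.6]
grip_width: 0.0006
```

>>> step_arm:
  deltas:
    - [-1,0.002,0,0,0]
    - [-1,0.002,0,0,0]

```text
time_s: 3.95
tool_pos: [0.4369, -0.1707, 0.0977]
tool_rot: [71.2, 89.9, 157.2]
force: [-3.5, 0.4, 4.6]
grip_width: 0.0005
```

>>> step_arm:
  deltas:
    - [-1,0.002,0,0,0]
    - [-1,0.002,0,0,0]

```text
time_s: 4.2
tool_pos: [0.4362, -0.1707, 0.0955]
tool_rot: [77.0, 89.8, 163.0]
force: [-5.2, 0.0, 7.6]
grip_width: 0.0006
```

>>> step_arm:
  deltas:
    - [-1,0.0012,0,0,0]
    - [-1,0.0012,0,0,0]

```text
time_s: 4.45
tool_pos: [0.4356, -0.1707, 0.0942]
tool_rot: [78.4, 89.7, 164.3]
force: [-6.9, 1.1, 7.9]
grip_width: 0.0005
```

>>> step_arm:
  deltas:
    - [-1,0.001,0,0,0]
    - [-1,0.001,0,0,0]

```text
time_s: 4.7
tool_pos: [0.4349, -0.1706, 0.0931]
tool_rot: [78.8, 89.7, 164.8]
force: [-7.7, 1.1, 8.6]
grip_width: 0.0003
```

Run:
```python
from h import *
go(pr(-.11,0,.1),jaw=PY+90)
p,d=read_camera("top"); P=cloud("top",d); k=(P[...,2]>.115)&(P[...,2]<.3)&(P[...,0]>.5)&(P[...,0]<.75)&(abs(P[...,1]+.18)<.07); print(k.sum(), P[k].max(0) if k.any() else "")
```

```text
pos [ 0.4349 -0.1706  0.0931] jaw heading 85.97 toolx [-0.006  0.002 -1.   ] q7 107.2 F [-7.7  1.1  8.6] w 0.0003 t 4.7
  -> [ 0.4363 -0.1711  0.1   ] delta [-0.0069 -0.0013 -0.0004] turn -0.0 alt 180.0
1133 [ 0.6579042  -0.13515897  0.23646116]
```

>>> step_arm:
  deltas:
    - [-1,-0.03,0,0,0]
    - [-1,-0.09,0,0,0]
    - [-0.5,-0.13,0,0.04,0]
    - [0,-0.13,0,0.1,10]
    - [1,-0.13,-0.02,0.16,20]
    - [1,-0.13,-0.04,0.22,30]
    - [1,-0.13,-0.07,0.27,40]
    - [1,-0.13,-0.1,0.31,50]
    - [1,-0.13,-0.1,0.33,60]
    - [1,-0.13,-0.1,0.33,70]
    - [1,-0.13,-0.1,0.33,74]
    - [1,-0.13,-0.1,0.33,74]

```text
time_s: 6.25
tool_pos: [0.5604, 0.1518, 0.2231]
tool_rot: [-26.7, 90.0, -14.7]
force: [-0.3, -0.0, 0.1]
grip_width: 0.0854
```

Run:
```python
from h import *
go([.5383,.1612,.15],[.5383,.1612,.0448],jaw=12.3)
m=camera_model("wrist"); p,d=read_camera("wrist"); P=cloud("wrist",d,m)
s,ds=read_camera("scene"); PS=cloud("scene",ds); t,dt=read_camera("top"); PT=cloud("top",dt)
np.savez("pics/w2.npz",p=p,P=P,s=s,PS=PS,t=t,PT=PT)
cv2.imwrite("pics/v2.png",np.hstack([cv2.resize(p,(400,300)),cv2.resize(s[20:260,120:440],(400,300))])[...,::-1])
hsv=cv2.cvtColor(p,cv2.COLOR_RGB2HSV)
def A(P):
    return np.c_[[topr(x) for x in P]]
for n,Q in(("scene",PS),("top",PT)):
    q=Q[np.isfinite(Q).all(-1)]; q=q[(q[:,2]>.02)&(q[:,2]<.26)&(abs(q[:,0]-.55)<.2)&(abs(q[:,1]+.18)<.08)]; L=A(q); np.save(f"pics/L_{n}.npy",L)
    for z in np.arange(.1,.24,.02):
        k=(L[:,2]>z)&(L[:,2]<z+.02)&(L[:,0]>.03); print(n,round(z,2),k.sum(),np.round(np.percentile(L[k,0],[5,50,95]),4) if k.any() else"")
for q,n in((P,"w"),(PT,"t")):
    k=(q[...,2]>.04)&(q[...,2]<.062)&(np.hypot(q[...,0]-.538,q[...,1]-.161)<.06); r=cv2.minAreaRect((q[k][:,:2]*1000).astype(np.float32)); print(n,k.sum(),r,np.percentile(q[k][:,2],98))
```

```text
pos [0.5604 0.1518 0.2231] jaw heading 12.06 toolx [ 0. -0. -1.] q7 -2.4 F [-0.3 -0.   0.1] w 0.0854 t 6.25
  -> [0.5383 0.1612 0.15  ] delta [ 0.0731  0.0139 -0.0197] turn -0.2 alt 179.8
  -> [0.5383 0.1612 0.0448] delta [ 0.1783  0.0139 -0.0197] turn -0.2 alt 179.8
scene 0.1 200 [0.0832 0.0865 0.0893]
scene 0.12 212 [0.0865 0.0902 0.0928]
scene 0.14 223 [0.0904 0.0944 0.0968]
scene 0.16 229 [0.0947 0.0979 0.1005]
scene 0.18 239 [0.0979 0.101  0.104 ]
scene 0.2 245 [0.1013 0.1048 0.1074]
scene 0.22 171 [0.1007 0.1054 0.109 ]
top 0.1 149 [0.0789 0.0813 0.0835]
top 0.12 163 [0.083  0.0849 0.0873]
top 0.14 162 [0.0866 0.0887 0.0908]
top 0.16 176 [0.0902 0.0923 0.0943]
top 0.18 187 [0.0937 0.096  0.0979]
top 0.2 200 [0.0976 0.0995 0.1016]
top 0.22 204 [0.101  0.104  0.1085]
w 4809 ((537.1950073242188, 162.38296508789062), (47.01420974731445, 79.20507049560547), 12.382728576660156) 0.057382961852919905
t 52 ((545.3433227539062, 133.84791564941406), (43.9543571472168, 23.178028106689453), 15.686728477478027) 0.05755387898418576
```

View pics/v2.png

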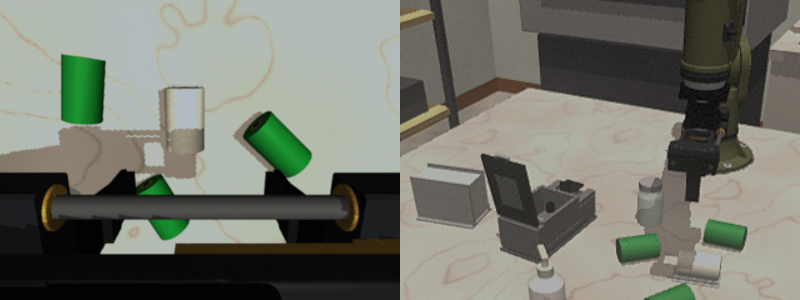

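>>> step_arm:
  deltas:
    - [1,0.03,0.014,-0.02,0]
    - [1,0.073,0.014,-0.02,0]
    - [1,0.073,0.014,-0.02,0]
    - [1,0.073,0.014,-0.02,0]

```text
time_s: 6.9
tool_pos: [0.5389, 0.1611, 0.1518]
tool_rot: [4.5, 89.9, 16.5]
force: [0.1, -0.4, 0.5]
grip_width: 0.0873
```

Run:
```python
from h import *
m=camera_model("wrist"); p,d=read_camera("wrist"); q=cloud("wrist",d,m)
for z0 in(.02,.035,.045):
    k=(q[...,2]>z0)&(q[...,2]<.062)&(np.hypot(q[...,0]-.538,q[...,1]-.161)<.05); r=cv2.minAreaRect((q[k][:,:2]*1000).astype(np.float32)); print(k.sum(),np.round(r[0],1),np.round(r[1],1),r[2],np.percentile(q[k][:,2],98))
go([.538,.1618,.0448],jaw=12.3)
```

```text
7812 [537.1 162.6] [50.1 79.7] 12.417675018310547 0.057323744663250444
7592 [537.2 162.6] [48.9 79.7] 12.295924186706543 0.057332063005616385
6670 [537.2 162.5] [42.9 79.3] 12.295924186706543 0.057376489802169084
pos [0.5393 0.1612 0.1524] jaw heading 11.98 toolx [ 0.003  0.001 -1.   ] q7 -3.7 F [ 0.5  0.2 -0.5] w 0.0875 t 6.95
  -> [0.538  0.1618 0.0448] delta [ 0.1076  0.0008 -0.0015] turn -0.3 alt 179.7
```

>>> step_arm:
  deltas:
    - [1,0.05,0.001,-0.002,0]
    - [1,0.09,0.001,-0.002,0]
    - [1,0.107,0.001,-0.002,0]
    - [1,0.107,0.001,-0.002,0]
    - [0.3,0.107,0.001,-0.002,0]
    - [0,0.107,0.001,-0.002,0]
    - [-0.5,0.107,0.001,-0.002,0]
    - [-0.5,0.107,0.001,-0.002,0]
    - [-0.5,0.107,0.001,-0.002,0]
    - [-0.5,0.107,0.001,-0.002,0]
  newtons: 15

```text
time_s: 8.2
tool_pos: [0.5378, 0.1622, 0.0445]
tool_rot: [4.6, 89.7, 16.6]
force: [5.3, 1.4, 2.7]
grip_width: 0.0495
```

>>> step_arm:
  deltas:
    - [-0.5,-0.02,0,0,0]
    - [-0.5,-0.06,0,0,0]
    - [-0.5,-0.12,0,0,0]
    - [-0.5,-0.15,0,0,0]
    - [-0.5,-0.15,0,0,0]
    - [-0.5,-0.15,0,0,0]

```text
time_s: 8.95
tool_pos: [0.5339, 0.1612, 0.1912]
tool_rot: [-171.9, 89.7, -159.9]
force: [-0.2, 0.2, -1.7]
grip_width: 0.0496
```

Run:
```python
from h import *
import sys
o=monitor.get_obs()
m=camera_model("wrist"); p,d=read_camera("wrist"); P=cloud("wrist",d,m); s,ds=read_camera("scene"); PS=cloud("scene",ds)
go(pr(-.0137,0,.2),jaw=PY)
R=Ro.from_euler("xyz",o["tool_rot"],degrees=True).as_matrix()
# white pixels in tool frame
for n,im,Q in(("w",p,P),("s",s,PS)):
    hsv=cv2.cvtColor(im,cv2.COLOR_RGB2HSV); T=(Q-o["tool_pos"])@R
    k=(T[...,0]>-.02)&(T[...,0]<.05)&(abs(T[...,1])<.06)&(abs(T[...,2])<.06); t=T[k]; print(n,k.sum(),np.round(np.percentile(t,[1,50,99],axis=0),4).tolist())
    np.save(f"pics/T_{n}.npy",t)
    k=(abs(T[...,0])<.13)&(abs(T[...,1])<.12)&(abs(T[...,2])<.12);t=T[k]
    for a in np.arange(-.11,.03,.01):
        g=t[(t[:,0]>a)&(t[:,0]<a+.01)]; print(round(a,2),len(g),np.round([g[:,1].min(),g[:,1].max(),g[:,2].min(),g[:,2].max()],3) if len(g) else"")
cv2.imwrite("pics/v3.png",np.hstack([cv2.resize(p,(400,300)),cv2.resize(s[80:280,260:440],(400,444))[:300]])[...,::-1])
```

```text
pos [0.534  0.1612 0.1909] jaw heading 12.0 toolx [-0.004 -0.002 -1.   ] q7 -4.6 F [-0.5 -0.4 -2.3] w 0.0494 t 9.05
  -> [ 0.5323 -0.1778  0.2   ] delta [-0.0084 -0.3313 -0.0722] turn 16.0 alt -164.0
w 16666 [[-0.0157, -0.0259, -0.0336], [-0.0085, 0.0177, -0.0012], [0.028, 0.0402, 0.0315]]
-0.11 1 [ 0.028  0.028 -0.01  -0.01 ]
-0.1 22566 [ 0.02   0.028 -0.049  0.047]
-0.09 15520 [ 0.023  0.027 -0.054  0.055]
-0.08 27974 [ 0.016  0.039 -0.06   0.057]
-0.07 15134 [ 0.012  0.039 -0.066  0.066]
-0.06 2603 [ 0.001  0.039 -0.081  0.079]
-0.05 735 [-0.001  0.015 -0.033  0.031]
-0.04 1144 [-0.009  0.009 -0.031  0.029]
-0.03 593 [-0.01   0.004 -0.031  0.029]
-0.02 6603 [-0.023  0.04  -0.038  0.035]
-0.01 6691 [-0.03   0.04  -0.036  0.034]
-0.0 2121 [-0.034  0.041 -0.035  0.033]
0.01 807 [-0.032  0.041 -0.035  0.033]
0.02 336 [ 0.01   0.04  -0.033  0.021]
0.03 108 [ 0.039  0.04  -0.018  0.013]
s 673 [[-0.0174, -0.0368, -0.0057], [0.0044, 0.006, 0.0213], [0.0322, 0.0413, 0.0372]]
-0.11 112 [-0.022  0.028 -0.015  0.019]
-0.1 577 [-0.035  0.039 -0.097  0.098]
-0.09 259 [-0.035  0.039 -0.084  0.097]
-0.08 249 [-0.036  0.039 -0.089  0.095]
-0.07 260 [-0.036  0.04  -0.083  0.09 ]
-0.06 192 [-0.035  0.04  -0.053  0.089]
-0.05 5 [-0.012  0.008 -0.036 -0.031]
-0.04 0 
-0.03 25 [-0.009  0.012  0.034  0.04 ]
-0.02 63 [-0.031  0.041 -0.012  0.039]
-0.01 195 [-0.037  0.041 -0.003  0.036]
-0.0 173 [-0.038  0.041 -0.016  0.037]
0.01 141 [-0.037  0.042 -0.025  0.035]
0.02 78 [-0.037  0.042 -0.004  0.024]
0.03 23 [-0.037  0.041 -0.018  0.016]
```

View pics/v3.png

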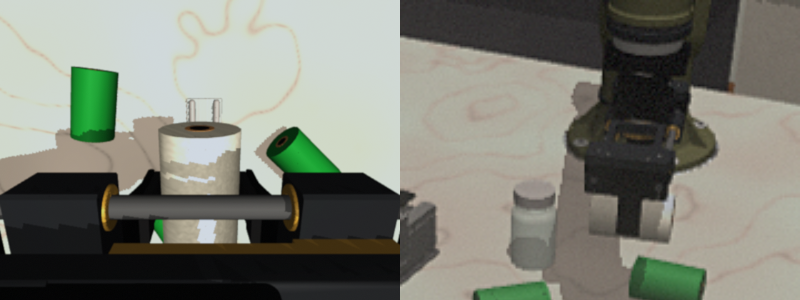

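>>> step_arm:
  deltas:
    - [-0.5,-0.02,-0.05,-0.01,5]
    - [-0.5,-0.02,-0.1,-0.02,10]
    - [-0.5,-0.02,-0.15,-0.03,16]
    - [-0.5,-0.02,-0.2,-0.045,16]
    - [-0.5,-0.02,-0.25,-0.057,16]
    - [-0.5,-0.02,-0.3,-0.068,16]
    - [-0.5,-0.02,-0.325,-0.074,16]
    - [-0.5,-0.02,-0.332,-0.078,16]
    - [-0.5,-0.02,-0.332,-0.078,16]
    - [-0.5,-0.02,-0.332,-0.078,16]

```text
time_s: 10.3
tool_pos: [0.5286, -0.1772, 0.2129]
tool_rot: [126.7, 89.9, 122.9]
force: [-0.8, 0.8, 0.0]
grip_width: 0.0493
```

Run:
```python
from h import *
go(pr(-.0137,-.0013,.17),pr(-.0137,-.0013,.13),jaw=PY)
for i in range(3): o=monitor.get_obs(); print(topr(o["tool_pos"]))
o=monitor.get_obs(); m=camera_model("wrist"); p,d=read_camera("wrist"); P=cloud("wrist",d,m)
hsv=cv2.cvtColor(p,cv2.COLOR_RGB2HSV)
L=((P-[*PO,0])@Ro.from_euler("z",PY,degrees=True).as_matrix())
print("tcp",topr(o["tool_pos"]))
def st(n,k): print(n,k.sum(),np.round(np.percentile(L[k],[1,50,99],axis=0),4).tolist() if k.any() else"")
z=L[...,2]
st("roll",(z>o["tool_pos"][2]-.05)&(z<o["tool_pos"][2]+.02)&(abs(L[...,1])<.06)&(abs(L[...,0]+.014)<.022))
rim=(abs(z-.086)<.004)&(abs(L[...,1])<.06)&(L[...,0]>-.1)&(L[...,0]<.1); st("rim",rim)
for y0 in(-.05,-.042,.042,.05):
    k=rim&(abs(L[...,1]-y0)<.006); st(y0,k)
cv2.imwrite("pics/v4.png",p[...,::-1])
```

```text
pos [ 0.5286 -0.1772  0.2129] jaw heading -3.84 toolx [-0.001  0.001 -1.   ] q7 17.0 F [-0.8  0.8  0. ] w 0.0493 t 10.3
  -> [ 0.5322 -0.1791  0.17  ] delta [ 0.0429 -0.0017  0.0038] turn 0.2 alt -179.8
  -> [ 0.5322 -0.1791  0.13  ] delta [ 0.0829 -0.0018  0.0038] turn 0.2 alt -179.8
[-0.0174  0.0004  0.2129]
[-0.0174  0.0004  0.2129]
[-0.0174  0.0004  0.2129]
tcp [-0.0174  0.0004  0.2129]
roll 13373 [[-0.0355, -0.0248, 0.1839], [-0.0158, 0.0212, 0.2225], [0.0066, 0.0404, 0.2262]]
rim 3987 [[-0.0787, -0.0472, 0.0828], [0.033, 0.04, 0.0855], [0.0761, 0.05, 0.0895]]
-0.05 108 [[0.0474, -0.0493, 0.0845], [0.0556, -0.0466, 0.0854], [0.0617, -0.0441, 0.0868]]
-0.042 229 [[0.0459, -0.0478, 0.0826], [0.0558, -0.0427, 0.0854], [0.062, -0.0361, 0.0868]]
0.042 1583 [[-0.0628, 0.0367, 0.0838], [0.0004, 0.0448, 0.0855], [0.0757, 0.0479, 0.0888]]
0.05 1546 [[-0.0626, 0.044, 0.0838], [0.0005, 0.0471, 0.0855], [0.0621, 0.0501, 0.0877]]
```

View pics/v4.png

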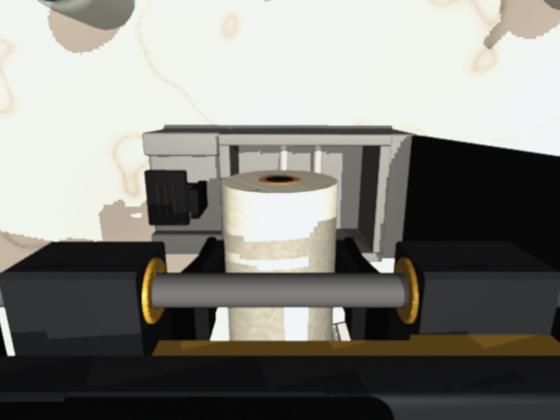

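>>> step_arm:
  deltas:
    - [-0.5,0.01,-0.001,0.004,0]
    - [-0.5,0.04,-0.001,0.004,0]
    - [-0.5,0.07,-0.001,0.004,0]
    - [-0.5,0.083,-0.001,0.004,0]
    - [-0.5,0.083,-0.001,0.004,0]

```text
time_s: 10.98
tool_pos: [0.5319, -0.1802, 0.1295]
tool_rot: [-179.8, 89.9, 176.2]
force: [-0.7, -0.7, -1.0]
grip_width: 0.0496
```

Run:
```python
from h import *
go(pr(-.0137,-.0008,.11),pr(-.0137,-.0008,.0715),jaw=PY)
o=monitor.get_obs(); m=camera_model("wrist"); p,d=read_camera("wrist"); P=cloud("wrist",d,m)
L=((P-[*PO,0])@Ro.from_euler("z",PY,degrees=True).as_matrix())
print("tcp",topr(o["tool_pos"]))
def st(n,k): print(n,k.sum(),np.round(np.percentile(L[k],[1,50,99],axis=0),4).tolist() if k.any() else"")
z=L[...,2]; tz=o["tool_pos"][2]
st("roll",(z>tz-.03)&(z<tz+.02)&(abs(L[...,1])<.06)&(abs(L[...,0]+.014)<.022))
st("rim",(abs(z-.086)<.003)&(abs(L[...,1]-.046)<.009)&(abs(L[...,0])<.05))
st("fingers",(z>tz-.018)&(z<tz)&(abs(L[...,1])<.012)&(abs(L[...,0])<.08))
cv2.imwrite("pics/v5.png",p[...,::-1])
```

```text
pos [ 0.5319 -0.1802  0.1295] jaw heading -3.98 toolx [-0.002  0.    -1.   ] q7 19.9 F [-0.7 -0.7 -1. ] w 0.0496 t 10.975
  -> [ 0.5323 -0.1786  0.11  ] delta [0.0195 0.0016 0.0003] turn 0.0 alt -180.0
  -> [ 0.5323 -0.1786  0.0715] delta [0.058  0.0016 0.0004] turn 0.0 alt -180.0
tcp [-0.014  -0.0024  0.1295]
roll 13769 [[-0.0354, -0.0279, 0.1037], [-0.0144, 0.0189, 0.1389], [0.0074, 0.0376, 0.1427]]
rim 3145 [[-0.0489, 0.0426, 0.0835], [0.0002, 0.0466, 0.0854], [0.0489, 0.0502, 0.087]]
fingers 1074 [[-0.0484, -0.0027, 0.1118], [0.0066, 0.0073, 0.1237], [0.0797, 0.0116, 0.1293]]
```

>>> step_arm:
  deltas:
    - [-0.5,0.0,0.0017,0.0005,0]
    - [-0.5,0.008,0.0017,0.0005,0]
    - [-0.5,0.015,0.0017,0.0005,0]
    - [-0.5,0.02,0.0017,0.0005,0]

```text
time_s: 11.52
tool_pos: [0.5326, -0.1788, 0.1097]
tool_rot: [165.1, 90.0, 161.1]
force: [-0.1, 0.6, -2.3]
grip_width: 0.0496
```

>>> step_arm:
  deltas:
    - [-0.5,0.005,0.0,0.0,0]
    - [-0.5,0.01,0,0.0,0]
    - [-0.5,0.012,0,0,0]

```text
time_s: 11.9
tool_pos: [0.5328, -0.1789, 0.0979]
tool_rot: [172.4, 90.0, 168.4]
force: [0.3, 0.2, -1.3]
grip_width: 0.0495
```

>>> step_arm:
  deltas:
    - [-0.5,0.004,0.0,0.0,0]
    - [-0.5,0.008,0,0.0,0]
    - [-0.5,0.01,0,0,0]

```text
time_s: 12.28
tool_pos: [0.5328, -0.1789, 0.088]
tool_rot: [163.9, 90.0, 159.9]
force: [-0.4, 1.0, -1.3]
grip_width: 0.0496
```

Run:
```python
from h import *
go(pr(-.0137,-.0007,.0715),jaw=PY); o=monitor.get_obs(); print(topr(o["tool_pos"]),o["wrist_torque"])
```

```text
pos [ 0.5328 -0.1789  0.088 ] jaw heading -4.0 toolx [-0.  0. -1.] q7 21.4 F [-0.4  1.  -1.3] w 0.0496 t 12.275
  -> [ 0.5323 -0.1785  0.0715] delta [ 0.0165  0.0003 -0.0005] turn 0.0 alt -180.0
[-0.0131 -0.001   0.088 ] [-0.10383706  0.0926474  -0.01307141]
```

No contact so far, so I'll keep going down in smaller steps.

>>> step_arm:
  deltas:
    - [-0.5,0.004,0.0003,-0.0003,0]
    - [-0.5,0.007,0.0003,-0.0003,0]
    - [-0.5,0.007,0.0003,-0.0003,0]

```text
time_s: 12.65
tool_pos: [0.5325, -0.1785, 0.081]
tool_rot: [169.1, 90.0, 165.1]
force: [1.3, 0.4, -2.0]
grip_width: 0.0497
```

>>> step_arm:
  deltas:
    - [-0.5,0.003,0,0,0]
    - [-0.5,0.005,0,0,0]
    - [-0.5,0.005,0,0,0]

```text
time_s: 13.02
tool_pos: [0.5325, -0.1785, 0.0761]
tool_rot: [164.0, 90.0, 160.0]
force: [0.5, 0.1, -1.7]
grip_width: 0.0499
```

>>> step_arm:
  deltas:
    - [-0.5,0.001,0,0,0]
    - [-0.5,0.002,0,0,0]
    - [-0.5,0.002,0,0,0]

```text
time_s: 13.4
tool_pos: [0.5326, -0.1786, 0.0743]
tool_rot: [124.0, 90.0, 120.0]
force: [-0.0, -0.6, -2.4]
grip_width: 0.0498
```

>>> step_arm:
  deltas:
    - [-0.5,0.001,0,0,0]
    - [-0.5,0.0015,0,0,0]
    - [-0.5,0.0015,0,0,0]

```text
time_s: 13.78
tool_pos: [0.5326, -0.1786, 0.0728]
tool_rot: [127.4, 90.0, 123.4]
force: [-0.4, 0.4, -1.2]
grip_width: 0.0493
```

>>> step_arm:
  deltas:
    - [-0.5,0.001,0,0,0]
    - [-0.5,0.0015,0,0,0]
    - [-0.5,0.0015,0,0,0]

```text
time_s: 14.15
tool_pos: [0.5326, -0.1786, 0.0713]
tool_rot: [127.1, 90.0, 123.1]
force: [0.1, 0.1, -1.9]
grip_width: 0.0497
```

Run:
```python
from h import *
o=monitor.get_obs(); print(topr(o["tool_pos"]),o["wrist_torque"],o["force"])
t,dt=read_camera("top"); cv2.imwrite("pics/v6.png",cv2.resize(t[170:310,290:430],(700,700))[:600,:,::-1])
```

```text
[-0.0134 -0.0007  0.0713] [-0.14804689  0.04187892 -0.00101065] [ 0.10991442  0.13704042 -1.90369193]
```

>>> step_arm:
  deltas:
    - [-0.5,0.001,0,0,0]
    - [-0.5,0.001,0,0,0]

```text
time_s: 14.45
tool_pos: [0.5328, -0.1787, 0.0708]
tool_rot: [44.6, 90.0, 40.6]
force: [-2.1, 0.4, 1.1]
grip_width: 0.0498
```

>>> step_arm:
  deltas:
    - [-0.5,0.001,0,0,0]
    - [-0.5,0.001,0,0,0]

```text
time_s: 14.7
tool_pos: [0.5328, -0.1787, 0.0707]
tool_rot: [72.9, 90.0, 68.9]
force: [-3.5, 1.5, 10.3]
grip_width: 0.0498
```

>>> step_arm:
  deltas:
    - [-0.5,0.001,0,0,0]
    - [-0.5,0.001,0,0,0]

```text
time_s: 14.95
tool_pos: [0.5329, -0.1787, 0.0706]
tool_rot: [75.2, 89.9, 71.2]
force: [-5.6, 2.9, 16.4]
grip_width: 0.0495
```

>>> step_arm:
  deltas:
    - [-0.5,-0.0022,0,0,0]
    - [-0.5,-0.0022,0,0,0]

```text
time_s: 15.2
tool_pos: [0.533, -0.1787, 0.0708]
tool_rot: [-5.4, 90.0, -9.4]
force: [-0.4, 0.2, 2.5]
grip_width: 0.0498
```

>>> step_arm:
  deltas:
    - [0.2,0,0,0,0]
    - [0.22,0,0,0,0]
    - [0.22,0,0,0,0]
    - [0.22,0,0,0,0]

```text
time_s: 15.7
tool_pos: [0.5326, -0.1786, 0.0704]
tool_rot: [175.8, 90.0, 171.8]
force: [-0.0, 0.6, 0.7]
grip_width: 0.0529
```

Run:
```python
from h import *
o=monitor.get_obs(); print(topr(o["tool_pos"]),o["wrist_torque"],o["force"])
m=camera_model("wrist"); p,d=read_camera("wrist"); P=cloud("wrist",d,m)
L=((P-[*PO,0])@Ro.from_euler("z",PY,degrees=True).as_matrix())
k=(L[...,2]>.05)&(L[...,2]<.1)&(abs(L[...,1]-.025)<.016)&(abs(L[...,0])<.06); q=L[k]
q=q[q[:,2]>.065]; A=np.c_[q[:,0],q[:,2],np.ones(len(q))]; s=np.linalg.lstsq(A,(q[:,0]**2+q[:,2]**2),rcond=None)[0]; print("circle",s[:2]/2,np.sqrt(s[2]+(s[0]/2)**2+(s[1]/2)**2), q[:,2].max(), L[k][:,1].max(), q[q[:,2].argmax()])
cv2.imwrite("pics/v7.png",p[...,::-1])
```

```text
[-0.0134 -0.0007  0.0704] [-0.11407077  0.09136293 -0.06350635] [-0.03052333  0.57624521  0.67199163]
circle [0.00115573 0.08363361] 0.036325445893321776 0.08954882158665543 0.04099644123636488 [0.0217146  0.01099708 0.08954882]
```

View pics/v7.png

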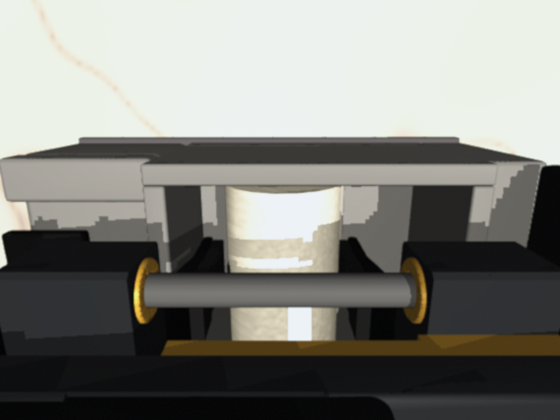

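>>> step_arm:
  deltas:
    - [0.22,-0.002,0,0,0]
    - [0.22,-0.004,0,0,0]
    - [0.22,-0.006,0,0,0]
    - [0.22,-0.008,0,0,0]
    - [0.22,-0.009,0,0,0]
    - [0.22,-0.01,0,0,0]
    - [0.22,-0.011,0,0,0]
    - [0.22,-0.012,0,0,0]
    - [0.22,-0.013,0,0,0]
    - [0.22,-0.014,0,0,0]
    - [0.22,-0.015,0,0,0]
    - [0.22,-0.016,0,0,0]

```text
time_s: 17.25
tool_pos: [0.5327, -0.1786, 0.0866]
tool_rot: [25.7, 90.0, 21.7]
force: [-0.1, 1.1, -0.3]
grip_width: 0.0528
```

>>> step_arm:
  deltas:
    - [0.22,-0.001,0,0,0]
    - [0.22,-0.002,0,0,0]
    - [0.22,-0.003,0,0,0]
    - [0.22,-0.004,0,0,0]
    - [0.22,-0.006,0,0,0]
    - [0.22,-0.008,0,0,0]
    - [0.22,-0.011,0,0,0]
    - [0.22,-0.015,0,0,0]

```text
time_s: 18.25
tool_pos: [0.5325, -0.1786, 0.1017]
tool_rot: [158.9, 90.0, 154.9]
force: [-0.1, -0.0, 0.3]
grip_width: 0.0531
```

>>> step_arm:
  deltas:
    - [0.22,-0.03,0,0,0]
    - [0.22,-0.07,0,0,0]
    - [0.22,-0.12,0,0,0]
    - [0.22,-0.17,0,0,0]
    - [0,-0.18,0,-0.03,0]
    - [-0.5,-0.18,0,-0.06,0]
    - [-1,-0.18,0,-0.06,0]

```text
time_s: 19.12
tool_pos: [0.4714, -0.1748, 0.2822]
tool_rot: [54.8, 89.9, 50.7]
force: [0.1, -0.2, 0.9]
grip_width: 0.0314
```

Run:
```python
from h import *
go(pr(0,0,.28),jaw=PY)
out=[]
for n in("wrist","scene","top"):
    m=camera_model(n); p,d=read_camera(n); P=cloud(n,d,m)
    L=((P-[*PO,0])@Ro.from_euler("z",PY,degrees=True).as_matrix())
    k=(L[...,2]>.06)&(L[...,2]<.084)&(abs(L[...,1])<.035)&(abs(L[...,0])<.03)&(d>0); q=L[k]
    if k.sum()>20: print(n,k.sum(),np.percentile(q[:,2],98),"x of top",np.median(q[q[:,2]>np.percentile(q[:,2],85),0]))
    if n=="wrist": out.append(cv2.resize(p,(400,300)))
    if n=="top": out.append(cv2.resize(p[180:300,280:440],(400,300)))
cv2.imwrite("pics/v8.png",np.hstack(out)[...,::-1])
```

```text
pos [ 0.4714 -0.1748  0.2822] jaw heading -4.06 toolx [ 0.001  0.002 -1.   ] q7 12.5 F [ 0.1 -0.2  0.9] w 0.0314 t 19.125
  -> [ 0.546  -0.1788  0.28  ] delta [0.0023 0.0013 0.0747] turn -0.1 alt 179.9
wrist 3445 0.07995127545135415 x of top -0.0008918858011327709
scene 172 0.08055620546687849 x of top 0.0006026474933806082
top 392 0.08076216858263416 x of top 0.0005658924697554656
```

View pics/v8.png

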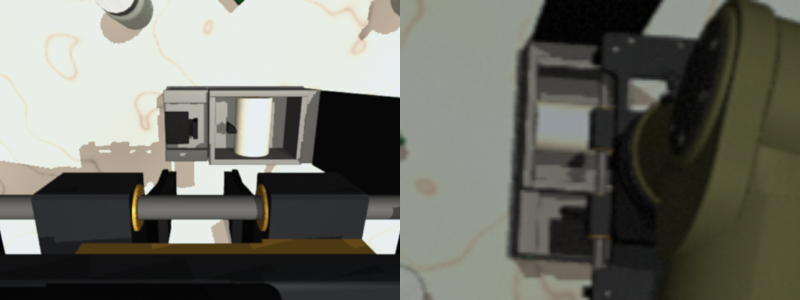

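>>> step_arm:
  deltas:
    - [-1,-0.005,0,0,-10]
    - [-1,-0.005,0,0.02,-20]
    - [-1,-0.005,0,0.04,-30]
    - [-1,-0.005,0,0.07,-40]
    - [-1,-0.005,0,0.1,-50]
    - [-1,-0.005,0,0.14,-60]
    - [-1,-0.005,0,0.18,-70]
    - [-1,-0.005,0,0.21,-80]
    - [-1,-0.005,0,0.225,-90]
    - [-1,-0.005,0,0.225,-90]
    - [-1,-0.005,0,0.225,-90]

```text
time_s: 20.65
tool_pos: [0.6969, -0.1903, 0.2859]
tool_rot: [98.4, 89.9, -175.8]
force: [-1.3, 0.2, 0.4]
grip_width: -0.0
```

Run:
```python
from h import *
go(pr(.150,0,.226),pr(.122,0,.226),jaw=PY+90); print(topr(monitor.get_obs()["tool_pos"]))
```

```text
pos [ 0.6969 -0.1903  0.2859] jaw heading 85.82 toolx [-0.001 -0.    -1.   ] q7 107.6 F [-1.3  0.2  0.4] w -0.0 t 20.65
  -> [ 0.6956 -0.1893  0.226 ] delta [0.0599 0.0013 0.0009] turn -0.2 alt 179.8
  -> [ 0.6677 -0.1873  0.226 ] delta [0.0599 0.0293 0.0009] turn -0.2 alt 179.8
[ 0.1513 -0.0009  0.2859]
```

>>> step_arm:
  deltas:
    - [-1,0.03,0.001,0.001,0]
    - [-1,0.06,0.001,0.001,0]
    - [-1,0.06,0.02,0.001,0]
    - [-1,0.06,0.033,0.001,0]
    - [-1,0.06,0.046,0.001,0]
    - [-1,0.06,0.058,0.001,0]
    - [-1,0.061,0.073,0.001,0]
    - [-1,0.062,0.089,0.001,0]
    - [-1,0.066,0.104,0.001,0]
    - [-1,0.072,0.119,0.001,0]
    - [-1,0.072,0.119,0.001,0]

```text
time_s: 22.02
tool_pos: [0.5777, -0.1806, 0.2147]
tool_rot: [-8.6, 89.9, 77.4]
force: [1.9, -0.9, 2.0]
grip_width: 0.0006
```

Run:
```python
from h import *
go(jaw=PY+90); print(topr(monitor.get_obs()["tool_pos"]))
s,d=read_camera("scene"); cv2.imwrite("pics/v9.png",cv2.resize(s[60:260,130:370],(720,600))[...,::-1])
```

```text
pos [ 0.5777 -0.1806  0.2147] jaw heading 85.96 toolx [ 0.     0.001 -1.   ] q7 107.3 F [ 1.9 -0.9  2. ] w 0.0006 t 22.025
[0.0317 0.0004 0.2147]
```

View pics/v9.png

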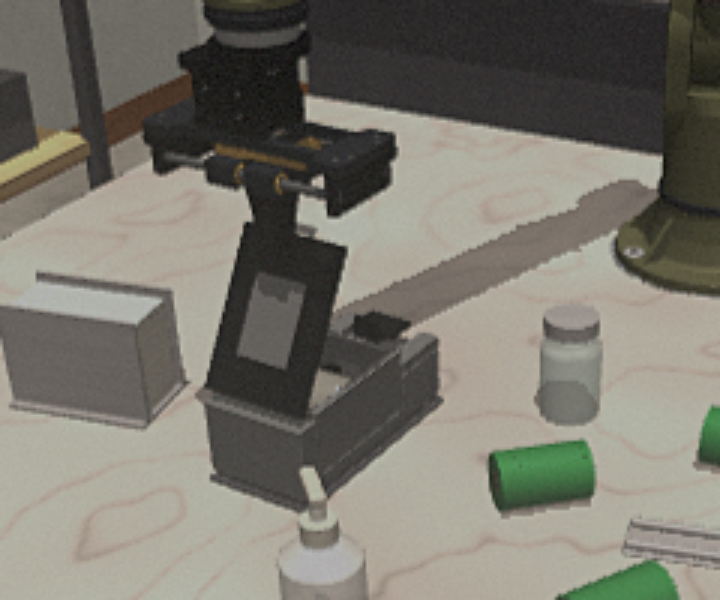

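>>> step_arm:
  deltas:
    - [-1,0.009,0.013,0,0]
    - [-1,0.018,0.026,0,0]
    - [-1,0.029,0.037,0,0]
    - [-1,0.041,0.047,0,0]
    - [-1,0.055,0.055,0,0]
    - [-1,0.069,0.061,0,0]
    - [-1,0.077,0.064,0,0]
    - [-1,0.083,0.066,0,0]
    - [-1,0.087,0.068,0,0]
    - [-1,0.087,0.069,0,0]

```text
time_s: 23.32
tool_pos: [0.5097, -0.1761, 0.1274]
tool_rot: [101.9, 90.0, -172.1]
force: [2.2, 0.6, 2.8]
grip_width: 0.0006
```

>>> step_arm:
  deltas:
    - [-1,0.003,0.001,0,0]
    - [-1,0.005,0.002,0,0]
    - [-1,0.005,0.002,0,0]

```text
time_s: 23.7
tool_pos: [0.5091, -0.1761, 0.1239]
tool_rot: [-88.9, 89.8, -2.9]
force: [2.4, 0.2, 5.7]
grip_width: 0.0008
```

>>> step_arm:
  deltas:
    - [-1,0.002,0,0,0]
    - [-1,0.003,0,0,0]
    - [-1,0.003,0,0,0]

```text
time_s: 24.08
tool_pos: [0.5086, -0.176, 0.1204]
tool_rot: [-89.8, 89.9, -3.8]
force: [1.4, 0.3, 5.8]
grip_width: 0.0005
```

>>> step_arm:
  deltas:
    - [-1,0.002,0,0,0]
    - [-1,0.002,0,0,0]

```text
time_s: 24.32
tool_pos: [0.5073, -0.1758, 0.1173]
tool_rot: [86.6, 89.9, 172.6]
force: [0.3, -1.4, 1.9]
grip_width: 0.0003
```

>>> step_arm:
  deltas:
    - [-1,0.0015,0,0,0]
    - [-1,0.0015,0,0,0]

```text
time_s: 24.58
tool_pos: [0.5072, -0.1759, 0.1157]
tool_rot: [83.8, 89.9, 169.8]
force: [-0.2, 0.6, 3.6]
grip_width: 0.0006
```

>>> step_arm:
  deltas:
    - [-1,0.0012,0,0,0]
    - [-1,0.0012,0,0,0]

```text
time_s: 24.82
tool_pos: [0.5071, -0.1758, 0.1148]
tool_rot: [76.6, 89.9, 162.5]
force: [-2.2, 0.7, 4.9]
grip_width: 0.0004
```

>>> step_arm:
  deltas:
    - [-1,0.0015,0,0,0]
    - [-1,0.0015,0,0,0]

```text
time_s: 25.08
tool_pos: [0.5071, -0.1759, 0.1142]
tool_rot: [60.4, 89.9, 146.3]
force: [-4.3, 1.0, 11.3]
grip_width: 0.0005
```

>>> step_arm:
  deltas:
    - [-1,0.001,0,0,0]
    - [-1,0.001,0,0,0]

```text
time_s: 25.32
tool_pos: [0.5071, -0.1759, 0.1139]
tool_rot: [49.7, 89.9, 135.7]
force: [-7.1, 1.2, 14.8]
grip_width: 0.0004
```

It's on the stop. I'll raise slowly by a little first, then retreat clear and check.

>>> step_arm:
  deltas:
    - [-1,-0.004,0,0,0]
    - [-1,-0.008,0,0,0]
    - [-1,-0.012,0,0,0]
    - [-1,-0.016,0,0,0]

```text
time_s: 25.82
tool_pos: [0.5076, -0.1757, 0.1282]
tool_rot: [84.0, 90.0, 170.0]
force: [0.1, -0.9, 0.1]
grip_width: 0.0004
```

>>> step_arm:
  deltas:
    - [-1,-0.05,0,0,0]
    - [-1,-0.1,0,0,0]
    - [-1,-0.14,0,0.06,0]
    - [-1,-0.14,0,0.12,0]
    - [-1,-0.14,0,0.18,0]
    - [-1,-0.14,0,0.24,0]
    - [-1,-0.14,0,0.28,0]
    - [-1,-0.14,0,0.28,0]
    - [-1,-0.14,0,0.28,0]

```text
time_s: 26.95
tool_pos: [0.5273, 0.1024, 0.2682]
tool_rot: [171.9, 89.9, -102.2]
force: [-0.6, -0.6, 0.3]
grip_width: 0.0006
```

Run:
```python
from h import *
go(jaw=PY+90); out=[]
for n in("top","scene"):
    p,d=read_camera(n); P=cloud(n,d); L=((P-[*PO,0])@Ro.from_euler("z",PY,degrees=True).as_matrix()); Z=P[...,2]
    for x in(-.05,0,.05):
        k=(abs(L[...,0]-x)<.012)&(abs(L[...,1])<.045)&(d>0); print(n,x,k.sum(),np.median(Z[k]))
    out.append(p)
    if n=="top":
        for nm,c in dict(green1=(529.7,29.8),green2=(665.4,152.7),green3=(405.4,170.4),shaker=(388.6,-6.4),sanit=(788.9,-17.2),napkin=(556.1,-415.8)).items():
            k=(np.hypot(P[...,0]*1000-c[0],P[...,1]*1000-c[1])<(85 if nm=="napkin" else 55))&(Z>.02)&(Z<.17)&(d>0); r=cv2.minAreaRect((P[k][:,:2]*1000).astype(np.float32)); print(nm,k.sum(),np.round(r[0],1),np.round(r[1],1))
cv2.imwrite("pics/v10.png",np.hstack([cv2.resize(out[0][150:310,150:430],(400,300)),cv2.resize(out[1][100:300,120:390],(400,300))])[...,::-1])
```

```text
pos [0.5273 0.1024 0.2682] jaw heading 85.96 toolx [-0.    -0.001 -1.   ] q7 73.2 F [-0.6 -0.6  0.3] w 0.0006 t 26.95
top -0.05 392 0.0968769260040081
top 0 381 0.0964497316787225
top 0.05 373 0.09542298600032684
green1 341 [529.6  30. ] [49.9 79.4]
green2 0 [0. 0.] [0. 0.]
green3 0 [0. 0.] [0. 0.]
shaker 455 [388.6  -6.4] [54.1 54. ]
sanit 662 [788.8 -15.8] [59.8 58.4]
napkin 2097 [ 556.1 -416.5] [ 73.2 143.4]
scene -0.05 148 0.09742351504580737
scene 0 164 0.09715329255567556
scene 0.05 192 0.09597930076511296
```

View pics/v10.png

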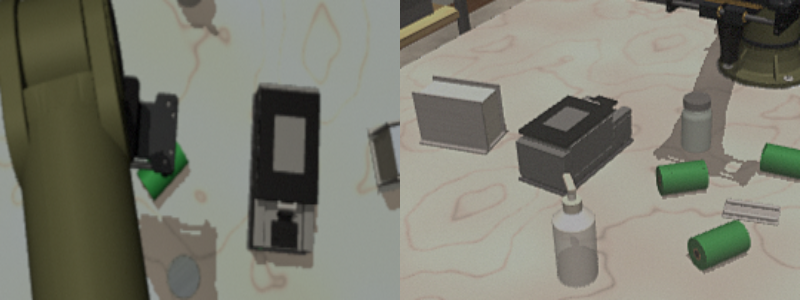

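```bash
python3 -c "
from cell import *
print(env.sign_off())"
```

```text
the job is handed in; nothing more can be done
None
```

The job is done and handed in at about 27 s of the 72 s allowed: latch pressed, roll laid in the bay, cover snapped shut.

- **Latch:** I pressed the thumb pad in small steps, up to about 9 N vertically (about 11.5 N in all). The cover popped fully open.
- **Roll:** I took the white roll, not one of the three green look-alikes. The wide gripper body would have met the open cover, so I set the roll on the front bar and let it roll into the cradle behind the slowly rising fingertip. Finding the bar, I pressed it up to 16 N. Afterwards three cameras showed it seated, within 1 mm of the bay centre.
- **Cover:** I swung it down from behind and pressed it onto its stop, reaching 15 N.

**Last checks:**
- With the arm clear for over a second, the cover lay at about 0.0145 rad, matching the latched 0.014.
- The sanitiser, shaker, napkin holder and nearest green roll measured within 1.5 mm of where they started.
- The arm hid the other two green rolls from the top camera, so they have no second measurement. They do show in the scene picture, apparently undisturbed.
- I did not re-measure the card reader. The arm never went near it.

No check failed. The roll top measured about 0.5–1 mm higher than I expected for a seated roll, which is within camera error.

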